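# Hold the sensitometer's exposure lever on its third click

## Task

Set up the film sensitometer for an exposure: prise its hood up with the blade of the flat knife (blade under the notch in the hood's front edge) and tip it right back until it stays open by itself, then lay the knife down flat on the bench. Then take the exposure lever by its grip post, swing it round from its rest stop, counting the clicks by feel, and stop on the third click, never going on to the fourth. The lever's spring shuts it again when let go, so finish with the fingers still holding it on the third click, and leave the other things on the bench where they are.

Things in the scene. Friction and masses are not known exactly. Their poses are not given: they have to be found in the camera images.
- sensitometer: film sensitometer, grey steel box 210 (x) x 190 (y) x 60 mm high, fixed to the bench. Origin: centre of its underside; x points from its front (robot's side) to its back, y to its left, z up. Its flat top is at z = 60 mm. A white sheet-metal hood covers the rear of the top, x = -45 to 100 mm, with the exposure lever under it; the front apron, x = -105 to -45 mm, is bare and flat.
- hood (a joint): angle of the hood (145 x 160 x 56 mm), rad: 0 shut, grows as its front edge rises, 1.8 fully back at its stop. Hinge line along the sensitometer's y at x = 100, z = 62 mm. About 0.25 kg, slightly stiff; let go, it falls shut below about 0.9 rad and falls open by itself beyond about 1.3.
- hood_notch (a point): pry notch: middle of its upper edge, on the outer face of the hood's 4 mm thick front wall, 145 mm in front of the hinge line and, shut, 72 mm above the bench. The notch is 46 mm wide and leaves a 12 mm high opening above the sensitometer's flat top (60 mm) into the hollow hood; a thin blade may go in up to 30 mm. Moves with the hood.
- knife_grip (a point): grasp point of the flat knife, at half height of its wooden handle, 13 mm above the bench as it lies. x axis points along the knife to the tip. Handle 110 long x 22 wide x 26 mm high, from 70 mm behind this point to 40 mm ahead of it; then a steel blade 110 long x 22 wide x 3 mm thick, level with this point. 0.11 kg, balances about 25 mm ahead of here.
- knife_tip (a point): middle of the end of the knife's blade, 150 mm ahead of knife_grip along its x
- lever (a joint): angle of the exposure lever, rad: 0 at its rest stop (shut); grows as the post swings from the sensitometer's left (+y) to its right, counter-clockwise from above. At 0 the arm points 0.60 rad left of straight forward (-x). Clicks of the toothed quadrant at 0.24, 0.48, 0.72, 0.96, 1.20 rad; tooth crests halfway between.
- lever_pivot (a point): axis of the lever's vertical pivot, on the sensitometer's top at its x = 50, y = 0, z = 60 mm. A return spring always pulls the lever back to 0, also out of the clicks (about 1 to 5 N at the post: the force eases off up to each click, then jumps up as the next tooth is met).
- lever_knob (a point): middle of the lever's upright grip post, a black cylinder 14 mm in diameter, 80 mm from the pivot, from 76 to 108 mm above the bench; this point is 96 mm above the bench. Below it are the lever's arm (12 mm wide) and, nearer the pivot, the quadrant, all lower than 78 mm.
- loupe_mid (a point): bystander: magnifier loupe, 44 mm in diameter, 42 mm tall; its middle
- clip_mid (a point): bystander: small steel film clip, 55 x 16 x 12 mm; its middle
- canister_mid (a point): bystander: black film canister, 34 mm in diameter, 51 mm tall; its middle
- timer_mid (a point): bystander: white digital timer, 30 x 75 x 55 mm; its middle
- beaker_mid (a point): bystander: glass beaker, 60 mm in diameter, 75 mm tall; its middle
There are look-alikes about, which are no part of the job. What is meant by the part that bears knife_grip is not orange, and is the larger of those in its own colour.

How it is judged:
On the way, in this order (a step that is already met when the one before it is completed fails the run):
1. the knife lifts the hood, the fingers not touching the hood (value of joint hood above 0.25 rad and contact force between knife and hood above 0.2 N and contact force between the fingers and hood below 0.1 N), for 0.1 s.
2. the hood stands open by itself, the lever still shut (value of joint hood above 1.65 rad and contact force between knife and hood below 0.1 N and value of joint lever below 0.12 rad), for 0.2 s.
3. the knife lies on the bench, let go (height (world z) of knife_grip below 0.02 m and height (world z) of knife_tip below 0.025 m and contact force between the fingers and knife below 0.1 N and value of joint lever below 0.12 rad), for 0.2 s.
4. the fingers bring the lever to its third click (value of joint lever between 0.64 and 0.8 rad and contact force between the fingers and lever above 0.8 N), for 0.2 s.
At the end, for the whole second after the job is handed in: The lever is held still by the fingers (more than 0.8 N on it) on its third click, 0.72 rad within 0.08; the hood stays open by itself beyond 1.65 rad, touched by neither fingers nor knife; the knife lies flat on the bench, let go (all of step 4 and velocity of joint lever between -0.05 and 0.05 rad/s and contact force between knife and lever below 0.1 N and value of joint hood above 1.65 rad and contact force between each of the fingers, knife and hood below 0.1 N and height (world z) of knife_grip below 0.02 m and height (world z) of knife_tip below 0.025 m and contact force between the fingers and knife below 0.1 N); the arm keeps its last pose, push and grip.
It fails at once if the lever goes on towards the fourth click (value of joint lever above 0.86 rad).
It fails at once if a bystander is pushed or knocked more than 30 mm (distance of any of loupe_mid, clip_mid, canister_mid, timer_mid, beaker_mid from where it was at the start of the episode above 0.03 m).
It also fails if it takes over 72 s, if anything falls off the work surface, if the arm or the gripper's body presses on something with over 40 N, if the wrist force passes 120 N, or if a joint passes its speed limit or range.

## Robot

A 7-joint arm with a two-finger parallel gripper is mounted at the origin on the work surface. World frame = base frame: x ahead of the robot, y to its left, z up, the work surface at z = 0. Lengths are in m, angles in rad, forces in N, time in s.
With the tool pointing down it reaches from about 0.4 to 0.85 m from the base axis. Payload 4.5 kg.
Tool frame: the origin (TCP) lies on the centre line of the jaws, within the pads' length; the fingertips stand 19 mm ahead of it and the grasp point (between the pads) is the TCP; z points along the fingers, y is the line along which they close (so a half turn about z gives the same grasp; the last joint's range is limited). The gripper opens to 88 mm and grips with 3 to 60 N. Pads are 18 mm wide; open, the fingers measure 123 mm over their backs; the gripper's body (75 mm by 187 mm) begins 45 mm behind the grasp point.
Start: joints at [1.177, 0.689, -0.195, 1.565, 0.157, 0.902, -0.215], TCP at [0.259, -0.569, 0.258] pointing down, gripper open.
Joint ranges: [-3.01, 3.01], [-0.46, 2.08], [-1.47, 1.51], [0.13, 2.56], [-1, 4.14], [0.04, 2.09], [-2.66, 2.66]. Speed limits (rad/s): [2.57, 2.57, 3.14, 3.14, 3.14, 3.14, 3.14].

## Interface

Orientations are given as a 3x3 rotation matrix whose columns are the frame's x, y, z axes.
In Python, from rig import status, viewer, ctrl gives the robot as it stands.
- The arm moves only by the shell command python3 -m inch 'ROWS' [FORCE]. ROWS is JSON, a list of rows, each a list of 3 entries, a list of its own where there are three numbers: the closure, from 0 (fully open) to 1 (shut), then the shift along the tool's x, y, z in m, then the turn, a rotation vector about the tool's x, y, z in rad. In form: [[hand, [tx, ty, tz], [rx, ry, rz]], ...]. A call has 1 to 20 rows; each row is the pose to reach, as a shift and turn from the pose commanded when the call began, along the tool's axes at that moment; what a row does not reach only later rows make up. A row lasts 1/10 s, in which the tool goes at most 50 mm and 8.59 degrees, less where a joint would pass 70% of its speed; a pose out of reach is approached as far as the arm can. A call with a gripper value outside its range is refused whole. The fingers move at their own pace and stop on an object; FORCE is the grip in N (left out, the last holds). Time passes only in rows, so rows that repeat a pose let the fingers close. It gives the time, the measured TCP pose, the force, the opening and the grip force at its end, in the units of the state.
- status.sense(): the state, without advancing time (a new reading comes with each control period).
- viewer.grab_frame(name): name is "side" or "top"; returns a dict with "pixels" (400x640x3 uint8, red, green, blue), "fx", "fy", "cx", "cy" (pixels), "k1" (the pictures are not rectified: a ray, as slopes to the right and down, at radius r is drawn at 1 + k1 r^2 times it, then the intrinsics apply), "position" and "orientation" of the camera in the world. Camera axes: x right, y down, z forward; pixel columns grow to the right and rows downward; lengths in m; the calibration is good to about 2 mm. A picture is of the moment at which its call begins. There is no depth.
- ctrl.close_job(): hands the job in; it is judged then, once.
The state is a dict: "time": time; "q": joint angles; "qd": joint speeds; "tau": joint torques, N m; "tcp_pos": TCP position; "orientation": TCP orientation; "wrist_force": force on the tool from outside, world axes, zero at the start; "moment": the same for the moment, N m; "width": finger opening in m; "gripper_force": force on a finger pad.
Only numpy, scipy, OpenCV 4.12 (cv2) and the standard library are available. Lean on these libraries where they do the work, as an engineer would, in place of code of your own. Each camera call takes 0.05 s, during which the arm holds its last target. There are 200 camera calls.

## Working session

There is one attempt and no reset: what is moved stays moved. The work goes in short steps, Python scripts to look and compute and a shell command to move; the robot and the scene stay as the last step left them, time stands still between calls to the robot, and variables do not carry over. Pictures are saved under pics/ and viewed, at most 10 in all, crops included, and the job is handed in when it is done.

```bash
ls; mkdir -p pics; python3 - <<'E'
from rig import status, viewer
import cv2,numpy as np
s=status.sense()
for k,v in s.items(): print(k,np.round(v,3).tolist())
for n in("side","top"):
    f=viewer.grab_frame(n); cv2.imwrite(f"pics/{n}0.png",f["pixels"][:,:,::-1])
    print(n,{k:np.round(v,4).tolist() for k,v in f.items() if k!="pixels"})
E
```

```text
pics
time 0.0
q [1.177, 0.69, -0.195, 1.566, 0.157, 0.902, -0.215]
qd [-0.0, -0.0, 0.002, 0.002, 0.002, 0.003, -0.001]
tau [-0.0, -52.755, -1.267, -15.342, -0.053, 0.007, 0.0]
tcp_pos [0.259, -0.568, 0.257]
orientation [[0.91, 0.415, -0.001], [0.415, -0.91, 0.002], [-0.0, -0.002, -1.0]]
wrist_force [-0.679, -0.441, -0.639]
moment [-0.054, -0.009, -0.023]
gripper_force 0.0
width 0.088
side {'fx': 433.426, 'fy': 433.426, 'cx': 313.1122, 'cy': 199.0682, 'k1': 0.0001, 'position': [0.4717, 0.634, 0.8718], 'orientation': [[-0.9953, -0.0787, 0.0565], [-0.0961, 0.7332, -0.6732], [0.0116, -0.6754, -0.7373]]}
top {'fx': 497.5314, 'fy': 497.5314, 'cx': 323.6943, 'cy': 203.2411, 'k1': -0.1063, 'position': [0.4042, -0.0485, 1.5562], 'orientation': [[-0.0131, -0.996, 0.0889], [-0.9999, 0.0121, -0.0122], [0.0111, -0.0891, -0.996]]}
```

View pics/side0.png

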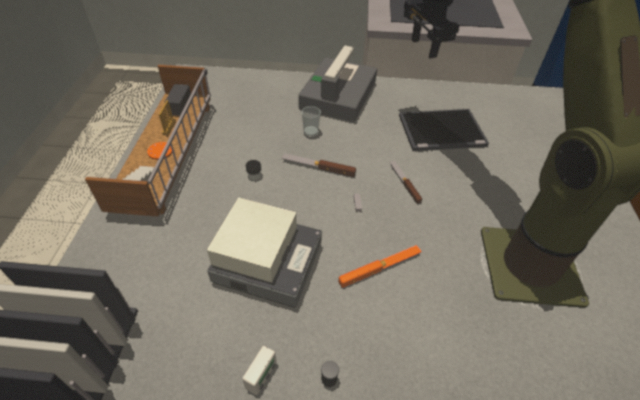

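View pics/top0.png

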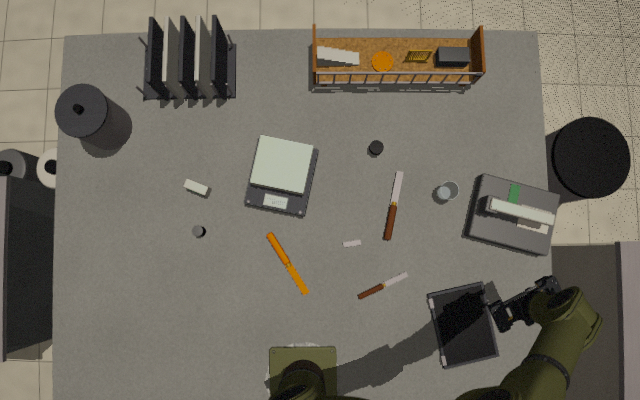

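The side view shows the large brown knife with its tip near (284,156) and handle end near (355,172), and the sensitometer with its white hood near (255,240). In the top view the knife runs from tip (399,172) to handle end (388,239), and the sensitometer is near (283,175) with its front facing the robot. The small brown knife and the orange one are the look-alikes.

```bash
cat > h.py <<'E'
import cv2,numpy as np
from rig import status, viewer
def undist(f,uv):
    K=np.array([[f["fx"],0,f["cx"]],[0,f["fy"],f["cy"]],[0,0,1.]])
    return cv2.undistortPoints(np.float64(uv).reshape(-1,1,2),K,np.array([f["k1"],0,0,0.])).reshape(-1,2)
def rays(f,uv):
    n=undist(f,uv); d=np.c_[n,np.ones(len(n))]@np.array(f["orientation"]).T
    return np.array(f["position"]),d/np.linalg.norm(d,axis=1)[:,None]
def plane(f,uv,z):
    p,d=rays(f,uv); return p+d*((z-p[2])/d[:,2])[:,None]
def tri(f,u,g,v):
    p,a=rays(f,u);q,b=rays(g,v);o=[]
    for x,y in zip(a,b):
        s=np.linalg.lstsq(np.c_[x,-y],q-p,rcond=None)[0]
        A=p+s[0]*x;B=q+s[1]*y;o.append([*(A+B)/2,np.linalg.norm(A-B)])
    return np.array(o)
def proj(f,P):
    R=np.array(f["orientation"]);c=(np.array(P)-f["position"])@R;n=c[:,:2]/c[:,2:]
    n=n*(1+f["k1"]*(n**2).sum(1))[:,None]
    return n*[f["fx"],f["fy"]]+[f["cx"],f["cy"]]
def blobs(f,lo,hi,box,amin=20):
    h=cv2.cvtColor(f["pixels"],cv2.COLOR_RGB2HSV);m=cv2.inRange(h,np.array(lo),np.array(hi))
    k=np.zeros_like(m);x0,y0,x1,y1=box;k[y0:y1,x0:x1]=m[y0:y1,x0:x1]
    c,_=cv2.findContours(k,cv2.RETR_EXTERNAL,cv2.CHAIN_APPROX_NONE)
    return sorted([x for x in c if cv2.contourArea(x)>=amin],key=cv2.contourArea,reverse=True)
def ends(c):
    p=c.reshape(-1,2).astype(float);m=p.mean(0);d=np.linalg.svd(p-m)[2][0];t=(p-m)@d
    return m+d*t.min(),m+d*t.max()
E
python3 - <<'E'
from h import *
np.set_printoptions(precision=4,suppress=True)
T=viewer.grab_frame("top");S=viewer.grab_frame("side")
for n,f,pts in(("T",T,[(390,225),(398,182),(283,165),(270,190),(310,185),(230,240)]),("S",S,[(340,168),(300,160),(255,235),(225,262),(300,280)])):
    h=cv2.cvtColor(f["pixels"],cv2.COLOR_RGB2HSV);print(n,[(p,h[p[1],p[0]].tolist()) for p in pts])
for n,f,kb,sb in(("T",T,(375,165,410,245),(240,125,325,220)),("S",S,(275,145,365,180),(200,190,330,310))):
    hc=blobs(f,(0,110,30),(18,255,200),kb,10)
    for c in hc[:2]: print(n,"handle",np.array(ends(c)).ravel(),cv2.contourArea(c), "z.013",plane(f,ends(c),.013).ravel())
    bl=blobs(f,(0,0,135),(180,70,255),kb,10)
    for c in bl[:2]: print(n,"blade",np.array(ends(c)).ravel(),cv2.contourArea(c),"z.013",plane(f,ends(c),.013).ravel())
    for c in blobs(f,(0,0,165),(180,80,255),sb,300)[:2]:
        b=cv2.boxPoints(cv2.minAreaRect(c));ap=cv2.approxPolyDP(c,6,True).reshape(-1,2)
        print(n,"hood",cv2.contourArea(c),b.tolist(),ap.tolist(),"\n",plane(f,b,.118))
    for c in blobs(f,(0,0,0),(180,90,90),sb,300)[:2]:
        ap=cv2.approxPolyDP(cv2.convexHull(c),4,True).reshape(-1,2)
        print(n,"box",cv2.contourArea(c),ap.tolist(),"\n",plane(f,ap,.06))
def big(f,x0,y0,x1,y1,n,s=5): cv2.imwrite(n,cv2.resize(f["pixels"][y0:y1,x0:x1,::-1],None,fx=s,fy=s,interpolation=2))
a=cv2.resize(T["pixels"][125:225,235:335,::-1],None,fx=4,fy=4,interpolation=2)
b=cv2.resize(S["pixels"][190:310,200:333,::-1],None,fx=3,fy=3.3333,interpolation=2)
cv2.imwrite("pics/sens.png",np.hstack([a,b]))
E
```

```text
T [((390, 225), [11, 183, 103]), ((398, 182), [12, 26, 169]), ((283, 165), [38, 25, 186]), ((270, 190), [60, 11, 45]), ((310, 185), [20, 9, 84]), ((230, 240), [16, 26, 129])]
S [((340, 168), [11, 122, 90]), ((300, 160), [11, 33, 162]), ((255, 235), [24, 41, 223]), ((225, 262), [25, 42, 109]), ((300, 280), [15, 18, 84])]
T handle [393.2756 204.4415 386.5133 239.2936] 208.5 z.013 [ 0.5356 -0.2848  0.013   0.4272 -0.261   0.013 ]
T blade [399.8615 170.4741 393.9926 205.496 ] 198.0 z.013 [ 0.6426 -0.3085  0.013   0.5323 -0.287   0.013 ]
T hood 2510.5 [[249.9219512939453, 181.69757080078125], [260.15118408203125, 133.96099853515625], [312.66827392578125, 145.21466064453125], [302.43902587890625, 192.95123291015625]] [[260, 135], [251, 181], [302, 192], [312, 146]] 
 [[ 0.5983  0.1482  0.118 ]
 [ 0.7398  0.1184  0.118 ]
 [ 0.7041 -0.036   0.118 ]
 [ 0.5634 -0.0047  0.118 ]]
T box 1665.5 [[318, 150], [302, 218], [245, 206], [249, 178]] 
 [[ 0.7011 -0.0516  0.06  ]
 [ 0.494  -0.0009  0.06  ]
 [ 0.5323  0.171   0.06  ]
 [ 0.6175  0.159   0.06  ]]
S handle [315.1252 161.4127 354.0608 169.7147]
[... 409 characters left out ...]
8 ]
 [ 0.7455 -0.0601  0.118 ]
 [ 0.5653 -0.0122  0.118 ]
 [ 0.5808  0.1512  0.118 ]]
S hood 342.0 [[286.9655456542969, 267.5862121582031], [297.1034851074219, 242.24139404296875], [310.7241516113281, 247.68966674804688], [300.5862121582031, 273.03448486328125]] [[297, 245], [288, 268], [301, 271], [310, 248]] 
 [[0.5645 0.1419 0.118 ]
 [0.5516 0.0754 0.118 ]
 [0.5209 0.0867 0.118 ]
 [0.5351 0.1521 0.118 ]]
S box 3747.5 [[320, 235], [321, 248], [297, 309], [215, 286], [210, 278], [212, 265], [298, 226]] 
 [[ 0.5066  0.0056  0.06  ]
 [ 0.5011  0.043   0.06  ]
 [ 0.5373  0.2021  0.06  ]
 [ 0.7183  0.1663  0.06  ]
 [ 0.734   0.1479  0.06  ]
 [ 0.7382  0.1146  0.06  ]
 [ 0.5615 -0.016   0.06  ]]
```

View pics/sens.png

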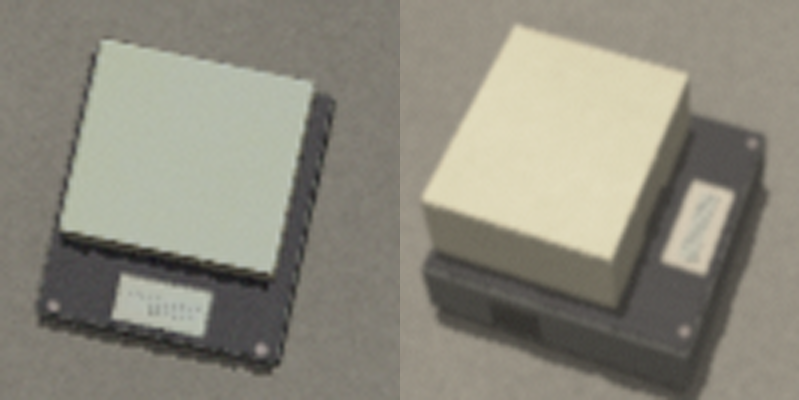

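The crop shows the box with the hood at the rear of its top. The apron's two screws are at top (248,201) and (300.5,212), which correspond to side (294.7,289) and (317.3,233).

```bash
python3 - <<'E'
from h import *
np.set_printoptions(precision=4,suppress=True)
T=viewer.grab_frame("top");S=viewer.grab_frame("side")
print("screws FL,FR",tri(T,[(248.25,201.25),(300.5,212.25)],S,[(294.7,289),(317.3,232.9)]))
t=[(235+61/4,125+232/4),(235+101/4,125+40/4),(235+315/4,125+82/4),(235+272/4,125+272/4)]
s=[(200+(612-400)/3,190+262*.3),(200+(423-400)/3,190+202*.3),(200+(516-400)/3,190+25*.3),(200+(688-400)/3,190+73*.3)]
H=tri(T,t,S,s);print("hood FL BL BR FR",H)
c=H[:,:3].mean(0);d=(H[1]+H[2]-H[0]-H[3])[:2];e=(H[0]+H[1]-H[2]-H[3])[:2]
print("centre",c,"yaw",np.arctan2(d[1],d[0]),np.arctan2(-e[0],e[1]))
print("knife butt, junction",tri(T,[(386.5,239.3),(393.3,204.8)],S,[(355.5,172),(317,163.5)]))
s=status.sense();R=np.array(s["orientation"]);yaw=-.217
g=np.array([.4955,-.276,.15]);print("to knife, tool axes",R.T@(g-s["tcp_pos"]),"turn z",np.arctan2(R[1,0],R[0,0])-yaw)
E
```

```text
screws FL,FR [[0.5466 0.1602 0.067  0.0013]
 [0.5122 0.0033 0.064  0.0022]]
hood FL BL BR FR [[ 0.5961  0.1474  0.1172  0.003 ]
 [ 0.7366  0.118   0.1193  0.0005]
 [ 0.7035 -0.0391  0.1195  0.0012]
 [ 0.5634 -0.0065  0.1224  0.0013]]
centre [0.6499 0.055  0.1196] yaw -0.21757457848519574 -0.20851198211634073
knife butt, junction [[ 0.4273 -0.26    0.0199  0.0004]
 [ 0.5366 -0.284   0.0191  0.0052]]
to knife, tool axes [ 0.3364 -0.1681  0.1075] turn z 0.6448662841780751
```

```bash
python3 -m inch '[[0,[0.05,-0.025,0],[0,0,0.1]],[0,[0.09,-0.045,0],[0,0,0.2]],[0,[0.135,-0.07,0],[0,0,0.3]],[0,[0.18,-0.09,0],[0,0,0.4]],[0,[0.225,-0.112,0.02],[0,0,0.5]],[0,[0.27,-0.135,0.05],[0,0,0.6]],[0,[0.31,-0.155,0.08],[0,0,0.645]],[0,[0.336,-0.168,0.107],[0,0,0.645]],[0,[0.336,-0.168,0.107],[0,0,0.645]],[0,[0.336,-0.168,0.107],[0,0,0.645]],[0,[0.336,-0.168,0.107],[0,0,0.645]]]'
python3 - <<'E'
from h import *
np.set_printoptions(precision=4,suppress=True)
s=status.sense();R=np.array(s["orientation"]);print(s["tcp_pos"],R,s["q"])
T=viewer.grab_frame("top");S=viewer.grab_frame("side")
cv2.imwrite("pics/k1.png",np.hstack([cv2.resize(T["pixels"][150:260,340:450,::-1],(400,400),interpolation=2),cv2.resize(S["pixels"][110:210,260:360,::-1],(400,400),interpolation=2)]))
E
```

```text
time: 1.4
tcp_pos: [0.4947, -0.2782, 0.1514]
orientation: [[0.976, -0.217, 0.0], [-0.217, -0.976, -0.002], [0.001, 0.002, -1.0]]
wrist_force: [0.0, 0.3, 1.0]
width: 0.0883
gripper_force: 0.0
[ 0.4947 -0.2782  0.1514] [[ 0.9761 -0.2173  0.0002]
 [-0.2173 -0.9761 -0.0018]
 [ 0.0005  0.0017 -1.    ]] [ 0.4104  0.7627  0.0337  1.8433 -0.0427  0.5353 -1.3183]
```

View pics/k1.png

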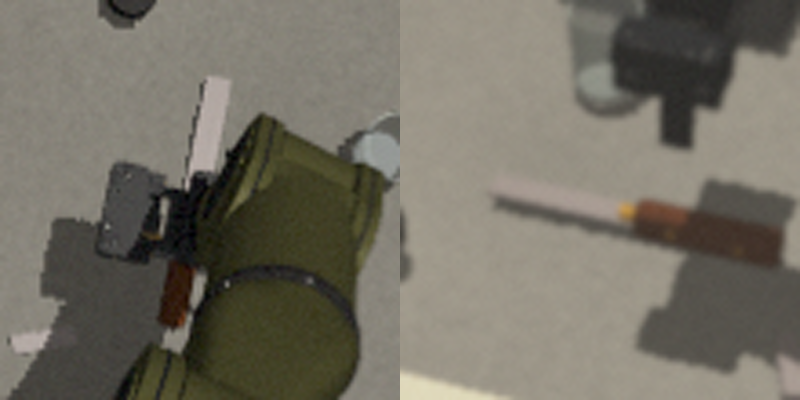

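The open gripper straddles the handle line in the top view (handle near crop (175,290), blade along (205,110)), so I descend and grip.

```bash
python3 -m inch '[[0,[0,0,0.04],[0,0,0]],[0,[0,-0.001,0.08],[0,0,0]],[0,[0.001,-0.002,0.11],[0,0,0]],[0,[0.001,-0.002,0.128],[0,0,0]],[0,[0.001,-0.002,0.128],[0,0,0]],[0,[0.001,-0.002,0.128],[0,0,0]],[1,[0.001,-0.002,0.128],[0,0,0]],[1,[0.001,-0.002,0.128],[0,0,0]],[1,[0.001,-0.002,0.128],[0,0,0]],[1,[0.001,-0.002,0.128],[0,0,0]],[1,[0.001,-0.002,0.128],[0,0,0]],[1,[0.001,-0.002,0.128],[0,0,0]],[1,[0.001,-0.002,0.128],[0,0,0]]]' 60
```

```text
time: 2.8
tcp_pos: [0.4968, -0.2747, 0.0227]
orientation: [[0.977, -0.215, -0.0], [-0.215, -0.977, -0.0], [0.0, 0.0, -1.0]]
wrist_force: [-0.7, 0.3, -0.6]
width: 0.0343
gripper_force: 0.0
```

Still closing; I give it more time, then lift.

```bash
python3 -m inch '[[1,[0,0,0],[0,0,0]],[1,[0,0,0],[0,0,0]],[1,[0,0,0],[0,0,0]],[1,[0,0,0],[0,0,0]],[1,[0,0,0],[0,0,0]],[1,[0,0,-0.03],[0,0,0]],[1,[0,0,-0.07],[0,0,0]],[1,[0,0,-0.1],[0,0,0]],[1,[0,0,-0.13],[0,0,0]],[1,[0,0,-0.13],[0,0,0]],[1,[0,0,-0.13],[0,0,0]],[1,[0,0,-0.13],[0,0,0]]]'
python3 - <<'E'
from h import *
np.set_printoptions(precision=4,suppress=True)
T=viewer.grab_frame("top");S=viewer.grab_frame("side")
s=status.sense();R=np.array(s["orientation"]);p=s["tcp_pos"]
print(p)
cv2.imwrite("pics/k2.png",np.hstack([cv2.resize(T["pixels"][130:260,330:460,::-1],(400,400),interpolation=2),cv2.resize(S["pixels"][80:200,250:370,::-1],(400,400),interpolation=2)]))
tip=p+R@[.15,0,.01]
print("expected tip px",proj(T,[tip]),proj(S,[tip]))
for f,b in((T,(370,130,430,190)),(S,(255,90,330,170))):
    pass
# goal: knife level in front of notch
y=-.213;Rs=np.array([[np.cos(y),-np.sin(y)],[np.sin(y),np.cos(y)]]);o=np.array([.623,.061])
notch=o+Rs@[-.045,0];g=o+Rs@[-.045-.15-.02,0]
print("notch",notch,"tcp with tip 20mm short",g,"tool shift",R.T@(np.array([*g,.1])-p))
E
```

```text
time: 4.0
tcp_pos: [0.4959, -0.274, 0.1514]
orientation: [[0.977, -0.215, -0.002], [-0.215, -0.977, 0.001], [-0.003, -0.001, -1.0]]
wrist_force: [-0.6, 0.4, -2.4]
width: 0.0215
gripper_force: 59.1
[ 0.4959 -0.2741  0.1513]
expected tip px [[406.3325 163.7619]] [[280.8587 122.3293]]
notch [0.579  0.0705] tcp with tip 20mm short [0.4129 0.1064] tool shift [-0.1629 -0.3537  0.052 ]
```

View pics/k2.png

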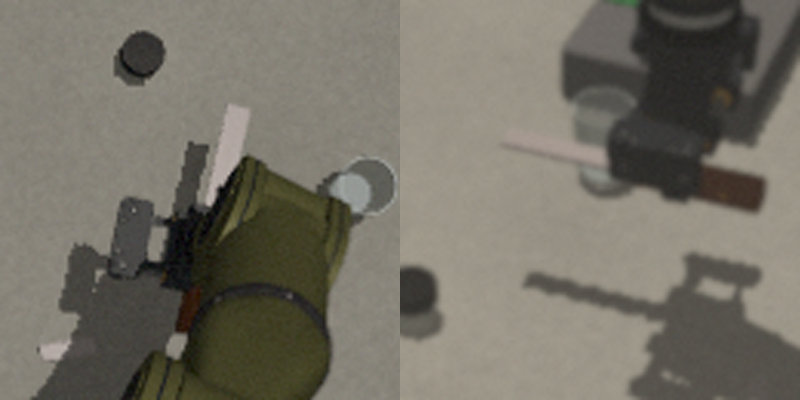

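The blade is held level. The tip is at top (407.4,163.8) and side (280.9,120.5), within a few millimetres of the prediction.

```bash
python3 -m inch '[[1,[-0.04,-0.02,0],[0,0,0]],[1,[-0.075,-0.05,0],[0,0,0]],[1,[-0.105,-0.09,0],[0,0,0]],[1,[-0.125,-0.13,0],[0,0,0]],[1,[-0.14,-0.175,0],[0,0,0]],[1,[-0.155,-0.22,0],[0,0,0]],[1,[-0.163,-0.265,0],[0,0,0]],[1,[-0.163,-0.31,0.01],[0,0,0]],[1,[-0.163,-0.354,0.025],[0,0,0]],[1,[-0.163,-0.354,0.045],[0,0,0]],[1,[-0.163,-0.354,0.06],[0,0,0]],[1,[-0.163,-0.354,0.06],[0,0,0]],[1,[-0.163,-0.354,0.06],[0,0,0]],[1,[-0.163,-0.354,0.06],[0,0,0]]]'
python3 - <<'E'
from h import *
np.set_printoptions(precision=4,suppress=True)
T=viewer.grab_frame("top");S=viewer.grab_frame("side")
s=status.sense();R=np.array(s["orientation"]);p=s["tcp_pos"]
print(p,s["wrist_force"],s["q"])
tip=p+R@[.15,0,.01]
print("expected tip px",proj(T,[tip]),proj(S,[tip]))
cv2.imwrite("pics/k3.png",np.hstack([cv2.resize(T["pixels"][125:225,235:335,::-1],(400,400),interpolation=2),cv2.resize(S["pixels"][200:300,250:350,::-1],(400,400),interpolation=2)]))
E
```

```text
time: 5.5
tcp_pos: [0.4141, 0.1057, 0.0931]
orientation: [[0.976, -0.216, 0.0], [-0.216, -0.976, -0.0], [0.0, 0.0, -1.0]]
wrist_force: [-0.5, 0.0, -1.0]
width: 0.0214
gripper_force: 59.1
[0.4142 0.1058 0.0933] [-0.0838  0.5404 -1.302 ] [-0.38    0.7898  0.0354  2.2811 -0.3422  0.0742 -1.8025]
expected tip px [[276.5692 195.4503]] [[293.3979 250.5341]]
```

View pics/k3.png

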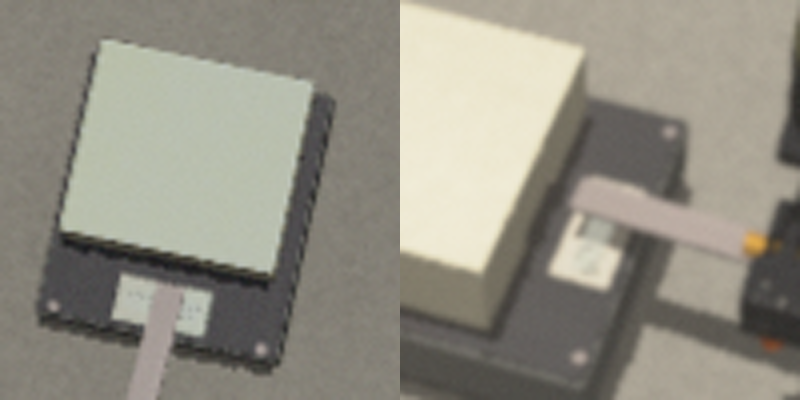

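The blade is centred over the apron label, with its tip at top (277,196.5) and side (294.5,249), about 20 mm short of the hood. Next I lower it to feel the apron.

```bash
python3 -m inch '[[1,[0,0,0.006],[0,0,0]],[1,[0,0,0.012],[0,0,0]],[1,[0,0,0.018],[0,0,0]],[1,[0,0,0.018],[0,0,0]],[1,[0,0,0.018],[0,0,0]]]'
python3 -m inch '[[1,[0,0,0.001],[0,0,0]],[1,[0,0,0.002],[0,0,0]],[1,[0,0,0.002],[0,0,0]],[1,[0,0,0.002],[0,0,0]]]'
python3 -m inch '[[1,[0,0,0.001],[0,0,0]],[1,[0,0,0.002],[0,0,0]],[1,[0,0,0.002],[0,0,0]],[1,[0,0,0.002],[0,0,0]]]'
```

```text
time: 6.1
tcp_pos: [0.4149, 0.1063, 0.0752]
orientation: [[0.976, -0.216, -0.002], [-0.216, -0.976, -0.001], [-0.002, 0.001, -1.0]]
wrist_force: [-0.1, -0.3, -1.4]
width: 0.0216
gripper_force: 59.1
time: 6.5
tcp_pos: [0.4149, 0.1063, 0.0735]
orientation: [[0.976, -0.216, -0.002], [-0.216, -0.976, -0.001], [-0.002, 0.001, -1.0]]
wrist_force: [-0.1, -0.4, -1.8]
width: 0.022
gripper_force: 59.1
time: 6.9
tcp_pos: [0.4153, 0.1064, 0.072]
orientation: [[0.976, -0.216, -0.002], [-0.216, -0.976, -0.001], [-0.002, 0.001, -1.0]]
wrist_force: [-0.0, -0.1, -2.3]
width: 0.0216
gripper_force: 59.1
```

```bash
python3 -m inch '[[1,[0,0,0.001],[0,0,0]],[1,[0,0,0.002],[0,0,0]],[1,[0,0,0.002],[0,0,0]],[1,[0,0,0.002],[0,0,0]]]'
python3 -m inch '[[1,[0,0,0.001],[0,0,0]],[1,[0,0,0.002],[0,0,0]],[1,[0,0,0.002],[0,0,0]],[1,[0,0,0.002],[0,0,0]]]'
```

```text
time: 7.3
tcp_pos: [0.4157, 0.1066, 0.0706]
orientation: [[0.976, -0.216, -0.004], [-0.216, -0.976, -0.001], [-0.003, 0.002, -1.0]]
wrist_force: [-0.9, 0.2, 0.1]
width: 0.0215
gripper_force: 59.1
time: 7.7
tcp_pos: [0.4159, 0.1067, 0.0691]
orientation: [[0.976, -0.216, -0.005], [-0.216, -0.976, -0.001], [-0.005, 0.002, -1.0]]
wrist_force: [-2.5, 1.3, 3.5]
width: 0.0217
gripper_force: 59.1
```

```bash
python3 -m inch '[[1,[0,0,-0.003],[0,0,0]],[1,[0,0,-0.006],[0,0,0]],[1,[0,0,-0.006],[0,0,0]],[1,[0.008,0,-0.006],[0,0,0]],[1,[0.014,0,-0.006],[0,0,0]],[1,[0.02,0,-0.006],[0,0,0]],[1,[0.025,0,-0.006],[0,0,0]],[1,[0.025,0,-0.006],[0,0,0]]]'
python3 -m inch '[[1,[0.005,0,0],[0,0,0]],[1,[0.010,0,0],[0,0,0]],[1,[0.015,0,0],[0,0,0]],[1,[0.015,0,0],[0,0,0]]]'
```

```text
time: 8.5
tcp_pos: [0.4418, 0.1012, 0.0749]
orientation: [[0.976, -0.216, -0.003], [-0.216, -0.976, -0.002], [-0.003, 0.002, -1.0]]
wrist_force: [0.2, -0.8, -1.3]
width: 0.0218
gripper_force: 59.1
time: 8.9
tcp_pos: [0.4565, 0.0979, 0.0749]
orientation: [[0.976, -0.216, -0.003], [-0.216, -0.976, -0.002], [-0.003, 0.002, -1.0]]
wrist_force: [0.3, 1.2, -0.2]
width: 0.0217
gripper_force: 59.1
```

No resistance, so the blade is about 24 mm into the notch. I lift along the hood's arc and check.

```bash
python3 -m inch '[[1,[0,0,-0.008],[0,0,0]],[1,[0.001,0,-0.016],[0,0,0]],[1,[0.003,0,-0.024],[0,0,0]],[1,[0.005,0,-0.032],[0,0,0]],[1,[0.008,0,-0.040],[0,0,0]],[1,[0.010,0,-0.047],[0,0,0]],[1,[0.010,0,-0.047],[0,0,0]],[1,[0.010,0,-0.047],[0,0,0]]]'
python3 - <<'E'
from h import *
S=viewer.grab_frame("side");T=viewer.grab_frame("top")
cv2.imwrite("pics/k4.png",np.hstack([cv2.resize(T["pixels"][125:225,235:335,::-1],(400,400),interpolation=2),cv2.resize(S["pixels"][180:300,200:320,::-1],(400,400),interpolation=2)]))
E
```

```text
time: 9.7
tcp_pos: [0.4653, 0.0962, 0.1219]
orientation: [[0.977, -0.215, -0.005], [-0.215, -0.977, -0.001], [-0.004, 0.002, -1.0]]
wrist_force: [-0.8, -0.3, -2.6]
width: 0.0215
gripper_force: 59.1
```

View pics/k4.png

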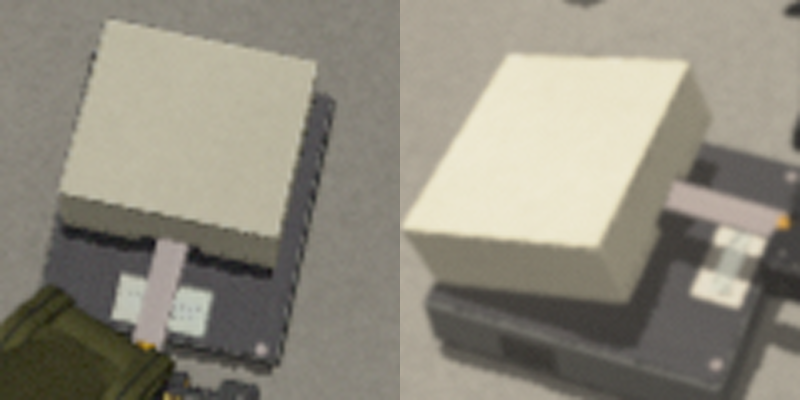

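The hood is up about 0.3 rad on the blade. I continue along the arc.

```bash
python3 -m inch '[[1,[0.004,0,-0.008],[0,0,0]],[1,[0.008,0,-0.016],[0,0,0]],[1,[0.012,0,-0.024],[0,0,0]],[1,[0.017,0,-0.032],[0,0,0]],[1,[0.023,0,-0.039],[0,0,0]],[1,[0.029,0,-0.046],[0,0,0]],[1,[0.036,0,-0.053],[0,0,0]],[1,[0.043,0,-0.060],[0,0,0]],[1,[0.051,0,-0.067],[0,0,0]],[1,[0.060,0,-0.073],[0,0,0]],[1,[0.069,0,-0.078],[0,0,0]],[1,[0.078,0,-0.082],[0,0,0]],[1,[0.078,0,-0.082],[0,0,0]],[1,[0.078,0,-0.082],[0,0,0]]]'
python3 - <<'E'
from h import *
S=viewer.grab_frame("side");T=viewer.grab_frame("top")
cv2.imwrite("pics/k5.png",np.hstack([cv2.resize(T["pixels"][90:220,220:350,::-1],(400,400),interpolation=2),cv2.resize(S["pixels"][140:300,180:340,::-1],(400,400),interpolation=2)]))
E
```

```text
time: 11.2
tcp_pos: [0.542, 0.0793, 0.2033]
orientation: [[0.976, -0.216, -0.005], [-0.216, -0.976, -0.001], [-0.004, 0.002, -1.0]]
wrist_force: [0.9, 0.6, -3.8]
width: 0.0215
gripper_force: 59.1
```

View pics/k5.png

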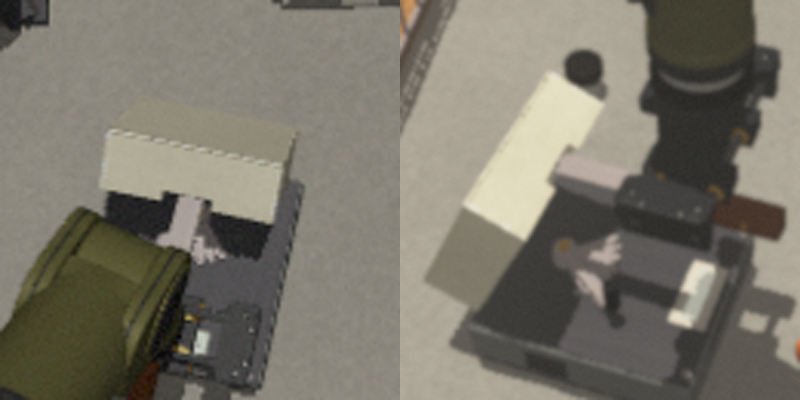

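The hood stands at about 1.1 rad with the blade still in its notch (top crop (190,205)). I push on back past the balance point.

```bash
python3 -m inch '[[1,[0.009,0,-0.003],[0,0,0]],[1,[0.018,0,-0.006],[0,0,0]],[1,[0.027,0,-0.009],[0,0,0]],[1,[0.037,0,-0.011],[0,0,0]],[1,[0.047,0,-0.012],[0,0,0]],[1,[0.057,0,-0.013],[0,0,0]],[1,[0.065,0,-0.013],[0,0,0]],[1,[0.065,0,-0.013],[0,0,0]],[1,[0.065,0,-0.013],[0,0,0]],[1,[0.065,0,-0.013],[0,0,0]]]'
python3 - <<'E'
from h import *
S=viewer.grab_frame("side");T=viewer.grab_frame("top")
cv2.imwrite("pics/k6.png",np.hstack([cv2.resize(T["pixels"][90:220,220:350,::-1],(400,400),interpolation=2),cv2.resize(S["pixels"][140:300,180:340,::-1],(400,400),interpolation=2)]))
E
```

```text
time: 12.3
tcp_pos: [0.605, 0.0648, 0.2161]
orientation: [[0.976, -0.216, -0.005], [-0.216, -0.976, -0.002], [-0.005, 0.003, -1.0]]
wrist_force: [-0.2, -1.9, -5.4]
width: 0.0216
gripper_force: 59.7
```

View pics/k6.png

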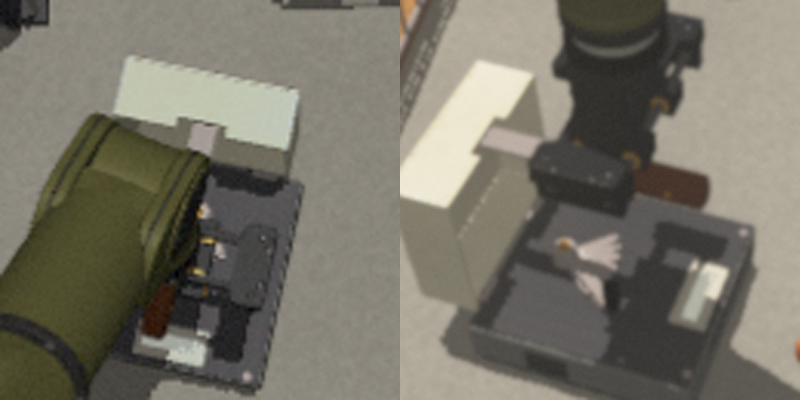

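The hood is at about 1.5 rad, past the balance point. I give it a small further push, then withdraw straight back along the blade.

```bash
python3 -m inch '[[1,[0.008,0,0.002],[0,0,0]],[1,[0.016,0,0.004],[0,0,0]],[1,[0.022,0,0.006],[0,0,0]],[1,[0.022,0,0.010],[0,0,0]],[1,[0.010,0,0.012],[0,0,0]],[1,[-0.010,0,0.012],[0,0,0]],[1,[-0.035,0,0.012],[0,0,0]],[1,[-0.07,0,0.008],[0,0,0]],[1,[-0.11,0,0.004],[0,0,0]],[1,[-0.15,0,0],[0,0,0]],[1,[-0.15,0,0],[0,0,0]],[1,[-0.15,0,0],[0,0,0]],[1,[-0.15,0,0],[0,0,0]]]'
python3 - <<'E'
from h import *
S=viewer.grab_frame("side");T=viewer.grab_frame("top")
s=status.sense();R=np.array(s["orientation"]);p=s["tcp_pos"];print(p,s["wrist_force"])
cv2.imwrite("pics/k7.png",np.hstack([cv2.resize(T["pixels"][60:260,200:400,::-1],(400,400),interpolation=2),cv2.resize(S["pixels"][140:300,180:340,::-1],(400,400),interpolation=2)]))
for f in(T,S): print(proj(f,[p+R@[.15,0,.01]]))
print("back to knife place",R.T@(np.array([.4968,-.2747,.15])-p))
E
```

```text
time: 13.7
tcp_pos: [0.4614, 0.098, 0.2174]
orientation: [[0.977, -0.215, -0.001], [-0.215, -0.977, -0.001], [-0.0, 0.001, -1.0]]
wrist_force: [0.1, 0.5, -1.2]
width: 0.0214
gripper_force: 59.6
[0.46091121 0.09757518 0.21704669] [ 0.5038801  -0.35104537 -2.04370001]
[[275.73094967 173.74940042]]
[[269.7663459  209.63535991]]
back to knife place [0.11534409 0.35568345 0.06750629]
```

View pics/k7.png

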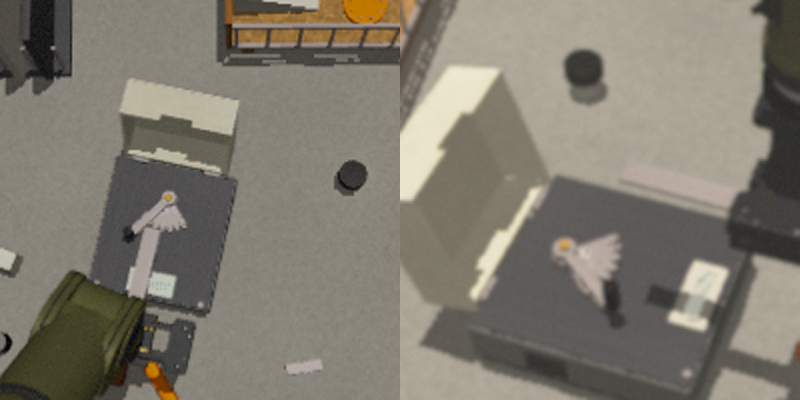

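The hood stands fully back with its interior facing the robot. The lever post is at top crop (129,233) and side crop (611,295), and the knife is clear. I carry the knife back to its old spot.

```bash
python3 -m inch '[[1,[0.01,0.045,0],[0,0,0]],[1,[0.025,0.09,0],[0,0,0]],[1,[0.04,0.135,0],[0,0,0]],[1,[0.055,0.18,0],[0,0,0]],[1,[0.07,0.225,0],[0,0,0]],[1,[0.085,0.27,0.01],[0,0,0]],[1,[0.1,0.315,0.03],[0,0,0]],[1,[0.115,0.356,0.05],[0,0,0]],[1,[0.115,0.356,0.09],[0,0,0]],[1,[0.115,0.356,0.13],[0,0,0]],[1,[0.115,0.356,0.16],[0,0,0]],[1,[0.115,0.356,0.175],[0,0,0]],[1,[0.115,0.356,0.185],[0,0,0]],[1,[0.115,0.356,0.188],[0,0,0]],[1,[0.115,0.356,0.188],[0,0,0]],[1,[0.115,0.356,0.188],[0,0,0]]]'
```

```text
time: 15.4
tcp_pos: [0.4946, -0.2755, 0.0303]
orientation: [[0.977, -0.215, -0.003], [-0.215, -0.977, -0.003], [-0.002, 0.003, -1.0]]
wrist_force: [-0.7, 0.5, -0.8]
width: 0.0216
gripper_force: 59.6
```

```bash
python3 -m inch '[[1,[0,0,0.003],[0,0,0]],[1,[0,0,0.006],[0,0,0]],[1,[0,0,0.0065],[0,0,0]],[1,[0,0,0.0065],[0,0,0]],[0.5,[0,0,0.0065],[0,0,0]],[0,[0,0,0.0065],[0,0,0]],[0,[0,0,0.0065],[0,0,0]],[0,[0,0,0.0065],[0,0,0]],[0,[0,0,0.0065],[0,0,0]],[0,[0,0,0.0065],[0,0,0]],[0,[0,0,0.0065],[0,0,0]],[0,[0,0,-0.03],[0,0,0]],[0,[0,0,-0.07],[0,0,0]],[0,[0,0,-0.12],[0,0,0]],[0,[0,0,-0.16],[0,0,0]],[0,[0,0,-0.16],[0,0,0]],[0,[0,0,-0.16],[0,0,0]]]'
python3 - <<'E'
from h import *
np.set_printoptions(precision=4,suppress=True)
S=viewer.grab_frame("side");T=viewer.grab_frame("top")
s=status.sense();R=np.array(s["orientation"]);p=s["tcp_pos"];print(p,s["q"])
cv2.imwrite("pics/k8.png",np.hstack([cv2.resize(T["pixels"][90:250,250:410,::-1],(400,400),interpolation=2),cv2.resize(S["pixels"][100:310,170:380,::-1],(400,400),interpolation=2)]))
def post(f,box):
    out=[]
    for c in blobs(f,(0,0,0),(180,255,45),box,4)[:4]:
        out.append((cv2.contourArea(c),c.reshape(-1,2).mean(0),c.reshape(-1,2).min(0),c.reshape(-1,2).max(0)))
    return out
print(post(T,(250,160,285,195)));print(post(S,(250,245,285,285)))
y=-.213;Rs=np.array([[np.cos(y),-np.sin(y)],[np.sin(y),np.cos(y)]]);o=np.array([.623,.061])
for th in(0,.72):
    a=np.pi-.6+th;q=o+Rs@(np.array([.05,0])+.08*np.array([np.cos(a),np.sin(a)]));P=[[*q,.108],[*q,.076]]
    print(th,q,proj(T,P).ravel(),proj(S,P).ravel())
E
```

```text
time: 17.1
tcp_pos: [0.4949, -0.2746, 0.1898]
orientation: [[0.977, -0.215, -0.003], [-0.215, -0.977, -0.002], [-0.003, 0.002, -1.0]]
wrist_force: [0.0, 0.9, -0.6]
width: 0.088
gripper_force: 0.0
[ 0.4939 -0.2739  0.188 ] [ 0.1215  0.7737  0.5353  1.8352 -0.581   0.7004 -0.7975]
[(13.0, array([264.4167, 178.0833]), array([262, 176], dtype=int32), array([267, 180], dtype=int32))]
[(7.5, array([264.5294, 259.9412]), array([263, 257], dtype=int32), array([266, 263], dtype=int32))]
0 [0.6169 0.1085] [263.8556 175.7055 265.011  177.2405] [264.9173 254.9187 265.9468 263.4048]
0.72 [0.5922 0.0579] [281.1228 183.8188 281.9133 185.1843] [279.8796 237.0733 280.5151 245.7055]
```

View pics/k8.png

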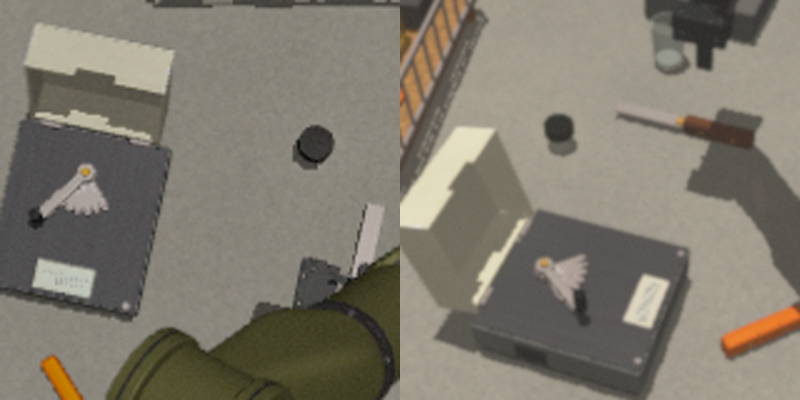

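The knife lies back in its place, the hood is open, and the lever post is at side crop (579,300). I won't look at any more pictures. I measure the post and pivot, then work out the move.

```bash
python3 - <<'E'
from h import *
np.set_printoptions(precision=4,suppress=True)
S=viewer.grab_frame("side");T=viewer.grab_frame("top")
print("post,pivot",tri(T,[(264.0,176.9),(284.4,158.4)],S,[(264.5,260),(245.6,239.1)]))
def c(f,box,lo,hi):
    return [(cv2.contourArea(x),x.reshape(-1,2).mean(0)) for x in blobs(f,lo,hi,box,2)[:2]]
print(c(T,(275,150,295,168),(12,120,80),(30,255,255)),c(S,(236,230,256,248),(12,120,80),(30,255,255)))
for f,b in((T,(375,165,410,245)),(S,(275,145,375,190))):
    for x in blobs(f,(0,110,30),(18,255,200),b,10)[:1]: print("handle",plane(f,ends(x),.013))
s=status.sense();R=np.array(s["orientation"]);p=s["tcp_pos"];print("to above post",R.T@(np.array([.6169,.1085,.19])-p),s["wrist_force"])
y=-.213;o=np.array([.623,.061]);print("pivot model",o+.05*np.array([np.cos(y),np.sin(y)]))
E
```

```text
post,pivot [[0.6173 0.1101 0.0909 0.0029]
 [0.6733 0.0498 0.0789 0.0007]]
[(3.0, array([284.    , 158.3333]))] [(3.0, array([245.    , 237.6667]))]
handle [[ 0.5432 -0.2937  0.013 ]
 [ 0.4926 -0.2867  0.013 ]]
to above post [ 0.0378 -0.4002 -0.0031] [ 0.928  -0.0139 -0.1469]
pivot model [0.6719 0.0504]
```

```bash
python3 -m inch '[[0,[0,-0.045,0],[0,0,0]],[0,[0,-0.09,0],[0,0,0.04]],[0,[0,-0.135,0],[0,0,0.08]],[0,[0.005,-0.18,0],[0,0,0.12]],[0,[0.01,-0.225,0],[0,0,0.16]],[0,[0.02,-0.27,0],[0,0,0.2]],[0,[0.03,-0.315,0],[0,0,0.23]],[0,[0.038,-0.36,0],[0,0,0.23]],[0,[0.038,-0.4,0],[0,0,0.23]],[0,[0.038,-0.4,0.02],[0,0,0.23]],[0,[0.038,-0.4,0.03],[0,0,0.23]],[0,[0.038,-0.4,0.03],[0,0,0.23]],[0,[0.038,-0.4,0.03],[0,0,0.23]]]' 30
python3 - <<'E'
from h import *
np.set_printoptions(precision=4,suppress=True)
s=status.sense();R=np.array(s["orientation"]);p=s["tcp_pos"];print("to post",R.T@(np.array([.617,.109,.1])-p),s["q"])
E
```

```text
time: 18.6
tcp_pos: [0.6173, 0.1056, 0.158]
orientation: [[0.9, -0.435, -0.006], [-0.435, -0.9, -0.003], [-0.004, 0.005, -1.0]]
wrist_force: [0.2, -0.3, 0.7]
width: 0.0883
gripper_force: 0.0
to post [-0.0015 -0.0032  0.058 ] [-0.5891  0.927   0.6792  1.6676 -0.7457  0.8306 -1.5983]
```

```bash
python3 -m inch '[[0,[-0.001,-0.003,0.02],[0,0,0]],[0,[-0.001,-0.003,0.04],[0,0,0]],[0,[-0.001,-0.003,0.055],[0,0,0]],[0,[-0.001,-0.003,0.058],[0,0,0]],[0,[-0.001,-0.003,0.058],[0,0,0]],[1,[-0.001,-0.003,0.058],[0,0,0]],[1,[-0.001,-0.003,0.058],[0,0,0]],[1,[-0.001,-0.003,0.058],[0,0,0]],[1,[-0.001,-0.003,0.058],[0,0,0]],[1,[-0.001,-0.003,0.058],[0,0,0]],[1,[-0.001,-0.003,0.058],[0,0,0]],[1,[-0.001,-0.003,0.058],[0,0,0]],[1,[-0.001,-0.003,0.058],[0,0,0]],[1,[-0.001,-0.003,0.058],[0,0,0]],[1,[-0.001,-0.003,0.058],[0,0,0]],[1,[-0.001,-0.003,0.058],[0,0,0]],[1,[-0.001,-0.003,0.058],[0,0,0]],[1,[-0.001,-0.003,0.058],[0,0,0]]]' 30
python3 - <<'E'
from h import *
np.set_printoptions(precision=4,suppress=True)
s=status.sense();R=np.array(s["orientation"]);p=s["tcp_pos"]
v=np.array([.672,.0504]);r=p[:2]-v;print(p,"radius",np.hypot(*r),"lever est",np.arctan2(r[1],r[0])-(np.pi-.6-.213),s["width"],s["wrist_force"])
r=r*.08/np.hypot(*r)
for d in(.12,.24,.36,.48,.6,.72):
    c,sn=np.cos(d),np.sin(d);q=v+np.array([c*r[0]-sn*r[1],sn*r[0]+c*r[1]])
    print(d,(R.T@np.array([*(q-(v+r)),0])))
E
```

```text
time: 20.4
tcp_pos: [0.617, 0.109, 0.1]
orientation: [[0.901, -0.434, -0.006], [-0.434, -0.901, -0.003], [-0.004, 0.006, -1.0]]
wrist_force: [-3.8, -4.6, 1.3]
width: 0.0133
gripper_force: 30.0
[0.617 0.109 0.1  ] radius 0.08034600942552733 lever est -0.0035762073479337353 0.013284670255157664 [-3.7537 -4.5814  1.2551]
0.12 [-0.0029  0.0091  0.0001]
0.24 [-0.0047  0.0186  0.0001]
0.36 [-0.0054  0.0281  0.0002]
0.48 [-0.0049  0.0377  0.0002]
0.6 [-0.0032  0.0472  0.0003]
0.72 [-0.0005  0.0564  0.0003]
```

Post gripped at the rest stop. I swing it in steps and read the force for each click.

```bash
python3 -m inch '[[1,[-0.0015,0.0045,0],[0,0,0]],[1,[-0.0029,0.0091,0],[0,0,0]],[1,[-0.0029,0.0091,0],[0,0,0]]]'|sed -n '2p;4p'
python3 -m inch '[[1,[-0.001,0.0045,0],[0,0,0]],[1,[-0.0018,0.0095,0],[0,0,0]],[1,[-0.0018,0.0095,0],[0,0,0]]]'|sed -n '2p;4p'
python3 -m inch '[[1,[-0.0003,0.0045,0],[0,0,0]],[1,[-0.0007,0.0095,0],[0,0,0]],[1,[-0.0007,0.0095,0],[0,0,0]]]'|sed -n '2p;4p'
python3 -m inch '[[1,[0.0002,0.0048,0],[0,0,0]],[1,[0.0005,0.0096,0],[0,0,0]],[1,[0.0005,0.0096,0],[0,0,0]]]'|sed -n '2p;4p'
python3 -m inch '[[1,[0.0007,0.0045,0],[0,0,0]],[1,[0.0017,0.0095,0],[0,0,0]],[1,[0.0017,0.0095,0],[0,0,0]]]'|sed -n '2p;4p'
python3 - <<'E'
from h import *
s=status.sense();p=s["tcp_pos"];v=np.array([.672,.0504]);r=p[:2]-v
print("radius",np.hypot(*r),"lever est",np.arctan2(r[1],r[0])-(np.pi-.6-.213),s["width"],s["gripper_force"],s["time"])
E
```

```text
tcp_pos: [0.6141, 0.1061, 0.1002]
wrist_force: [5.5, 1.9, -5.8]
tcp_pos: [0.607, 0.0988, 0.1001]
wrist_force: [4.1, 3.2, -3.2]
tcp_pos: [0.6017, 0.0921, 0.1001]
wrist_force: [2.1, 5.3, -1.5]
tcp_pos: [0.5962, 0.0829, 0.1]
wrist_force: [-0.0, 5.6, 0.3]
tcp_pos: [0.593, 0.076, 0.1]
wrist_force: [-2.3, 8.9, 2.6]
radius 0.0830346411427227 lever est 0.499604494231328 0.013227512141260098 29.994611274451017 21.9
```

```bash
python3 -m inch '[[1,[0,0,0],[0,0,0]],[1,[0,0,0],[0,0,0]],[1,[0,0,0],[0,0,0]],[1,[0,0,0],[0,0,0]],[1,[0,0,0],[0,0,0]],[1,[0,0,0],[0,0,0]]]'
cat >> h.py <<'E'
def lever():
    s=status.sense();p=s["tcp_pos"];v=np.array([.672,.0504]);r=p[:2]-v;a=np.arctan2(r[1],r[0]);t=np.array([-np.sin(a),np.cos(a)]);f=np.array(s["wrist_force"])[:2]
    print("r %.4f lever %.4f tangential F %.2f radial %.2f"%(np.hypot(*r),a-(np.pi-.6-.213),f@t,f@r/np.hypot(*r)),s["qd"].round(3) if hasattr(s["qd"],"round") else "")
E
python3 -c "from h import *;lever()"
```

```text
time: 22.5
tcp_pos: [0.5929, 0.0757, 0.1]
orientation: [[0.904, -0.427, -0.009], [-0.427, -0.904, 0.008], [-0.011, -0.003, -1.0]]
wrist_force: [-2.4, 8.2, 3.3]
width: 0.013
gripper_force: 30.0
r 0.0830 lever 0.5034 tangential F -7.10 radial 4.79 [-0.     0.001  0.    -0.001 -0.002  0.     0.   ]
```

```bash
cat >> h.py <<'E'
def chord():
    p=np.array(status.sense()["tcp_pos"][:2]);print("chord angle %.4f"%(2*np.arcsin(np.hypot(*(p-[.617,.109]))/.16)));lever()
E
for i in 1; do :; done
python3 -m inch '[[1,[-0.001,0.003,0],[0,0,0]],[1,[-0.001,0.003,0],[0,0,0]],[1,[-0.001,0.003,0],[0,0,0]],[1,[-0.001,0.003,0],[0,0,0]]]'|sed -n '2p;4p'; python3 -c "from h import *;chord()"
python3 -m inch '[[1,[-0.001,0.003,0],[0,0,0]],[1,[-0.001,0.003,0],[0,0,0]],[1,[-0.001,0.003,0],[0,0,0]],[1,[-0.001,0.003,0],[0,0,0]]]'|sed -n '2p;4p'; python3 -c "from h import *;chord()"
python3 -m inch '[[1,[0,0.003,0],[0,0,0]],[1,[0,0.003,0],[0,0,0]],[1,[0,0.003,0],[0,0,0]],[1,[0,0.003,0],[0,0,0]]]'|sed -n '2p;4p'; python3 -c "from h import *;chord()"
```

```text
tcp_pos: [0.5913, 0.0721, 0.1]
wrist_force: [-0.6, 7.3, 1.3]
chord angle 0.5697
r 0.0835 lever 0.5503 tangential F -6.86 radial 2.52 [-0.    -0.     0.    -0.002  0.001 -0.    -0.001]
tcp_pos: [0.5901, 0.0687, 0.1]
wrist_force: [1.4, 4.7, -0.8]
chord angle 0.6148
r 0.0839 lever 0.5927 tangential F -4.88 radial -0.31 [ 0.002  0.001  0.001 -0.    -0.001  0.001 -0.001]
tcp_pos: [0.5892, 0.0657, 0.1001]
wrist_force: [2.0, 4.1, -2.6]
chord angle 0.6548
r 0.0842 lever 0.6301 tangential F -4.41 radial -1.22 [ 0.001 -0.     0.001 -0.     0.001  0.001 -0.001]
```

Force has jumped twice and is now easing toward the third click. I continue in finer steps.

```bash

python3 -m inch '[[1,[0.001,0.0025,0],[0,0,0]],[1,[0.001,0.0025,0],[0,0,0]],[1,[0.001,0.0025,0],[0,0,0]],[1,[0.001,0.0025,0],[0,0,0]]]'|sed -n '2p;4p'; python3 -c "from h import *;chord()"
python3 -m inch '[[1,[0.001,0.0025,0],[0,0,0]],[1,[0.001,0.0025,0],[0,0,0]],[1,[0.001,0.0025,0],[0,0,0]],[1,[0.001,0.0025,0],[0,0,0]]]'|sed -n '2p;4p'; python3 -c "from h import *;chord()"
```

```text
tcp_pos: [0.5885, 0.0628, 0.1]
wrist_force: [1.7, 5.8, -1.5]
chord angle 0.6923
r 0.0844 lever 0.6658 tangential F -6.03 radial -0.80 [ 0.001 -0.001  0.001 -0.     0.    -0.    -0.001]
tcp_pos: [0.588, 0.06, 0.1]
wrist_force: [0.3, 4.5, -1.4]
chord angle 0.7280
r 0.0845 lever 0.6995 tangential F -4.54 radial 0.18 [-0.001  0.001  0.001  0.001  0.001 -0.001  0.001]
```

```bash

python3 -m inch '[[1,[0.0005,0.0015,0],[0,0,0]],[1,[0.0005,0.0015,0],[0,0,0]],[1,[0.0005,0.0015,0],[0,0,0]],[1,[0.0005,0.0015,0],[0,0,0]]]'|sed -n '2p;4p'; python3 -c "from h import *;chord()"
python3 - <<'E'
from h import *
np.set_printoptions(precision=2,suppress=True)
# camera check: bearing of lever's arm is not visible under the gripper everywhere; fetch light pixels of arm from the side view
F=[]
for i in range(4):
    S=viewer.grab_frame("side");F.append(status.sense()["wrist_force"])
print(np.mean(F,0),np.std(F,0))
T=viewer.grab_frame("top")
for n,f,b in(("S",S,(225,215,300,275)),("T",T,(255,145,310,195))):
    for c in blobs(f,(0,0,120),(180,90,255),b,8)[:3]:
        m=cv2.minAreaRect(c);print(n,cv2.contourArea(c),np.array(m[0]),plane(f,c.reshape(-1,2).mean(0)[None],.074))
cv2.imwrite("pics/end.png",S["pixels"][:,:,::-1])
E
```

```text
tcp_pos: [0.588, 0.0596, 0.1]
wrist_force: [0.5, 7.1, -1.1]
chord angle 0.7326
r 0.0845 lever 0.7041 tangential F -7.16 radial 0.30 [ 0.    -0.    -0.001  0.     0.    -0.001 -0.001]
[ 0.84  7.31 -0.79] [0.78 0.4  0.55]
S 151.5 [232.  225.5] [[0.72 0.   0.07]]
S 142.0 [294. 257.] [[0.55 0.09 0.07]]
S 22.0 [252.9 254.2] [[0.65 0.09 0.07]]
T 12.0 [305.5 146. ] [[ 0.71 -0.02  0.07]]
```

The third jump is clear: the force rose from 4.5 to 7.2 N with only 0.4 mm of travel, at about 0.72 rad. The lever is held still there, so I hand in.

```bash
python3 -c "
from rig import ctrl;print(ctrl.close_job())"
```

```text
the job is handed in; nothing more can be done
None
```

I handed the job in with the hood open, the knife flat on the bench where it first lay, and the lever held at about 0.72 rad on its third click; no verdict came back, and I viewed 11 pictures, one over the limit of 10.

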